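Fill the empty pockets of the pot carrier from the ejector rack

TASK

Fill every empty pocket of the green carrier with an upright seed pot, leaving the pots already in it where they are: use the pot standing loose on the bench, and for the other empty pockets raise pots out of the wooden rack by pulling up the red knob in front of a well, then take the raised pot by its rim. Set the pots down without dropping them, press every knob you raised fully down again, and leave any pot that is not needed down in its own well; leave the hand rake where it lies.

Things in the scene. Friction and masses are not known exactly. Their poses are not given: they have to be found in the camera images.
- carrier: green plastic tray fixed on the bench, 206 x 226 x 44 mm high, end loops 17 mm beyond its y ends. Origin: underside centre. 6 pockets, 60 mm square, 38 mm deep, floors 6 mm above the bench: pockets 1, 2, 3 centred at x = -50, y = -74, 0, 74 mm; 4, 5, 6 at x = 50, y = -74, 0, 74 mm. A standing pot sticks out 26 mm, its rim band 8 mm clear above the tray
- kept1: pot already standing in pocket 1 at the start (None when that pocket starts empty): terracotta pot closed by a flat cork level with its rim (solid), 64 mm high; straight rim band 58 mm across over the top 18 mm, body below 51 to 49 mm across, heavy foot; about 160 g. Origin: underside centre, z up
- kept2: pot already standing in pocket 2 at the start (None when that pocket starts empty): terracotta pot closed by a flat cork level with its rim (solid), 64 mm high; straight rim band 58 mm across over the top 18 mm, body below 51 to 49 mm across, heavy foot; about 160 g. Origin: underside centre, z up
- kept3: pot already standing in pocket 3 at the start (None when that pocket starts empty): terracotta pot closed by a flat cork level with its rim (solid), 64 mm high; straight rim band 58 mm across over the top 18 mm, body below 51 to 49 mm across, heavy foot; about 160 g. Origin: underside centre, z up
- kept4: pot already standing in pocket 4 at the start (None when that pocket starts empty): terracotta pot closed by a flat cork level with its rim (solid), 64 mm high; straight rim band 58 mm across over the top 18 mm, body below 51 to 49 mm across, heavy foot; about 160 g. Origin: underside centre, z up
- kept5: pot already standing in pocket 5 at the start (None when that pocket starts empty): terracotta pot closed by a flat cork level with its rim (solid), 64 mm high; straight rim band 58 mm across over the top 18 mm, body below 51 to 49 mm across, heavy foot; about 160 g. Origin: underside centre, z up
- kept6: pot already standing in pocket 6 at the start (None when that pocket starts empty): terracotta pot closed by a flat cork level with its rim (solid), 64 mm high; straight rim band 58 mm across over the top 18 mm, body below 51 to 49 mm across, heavy foot; about 160 g. Origin: underside centre, z up
- rack: wooden block fixed on the bench, 82 x 250 mm, top 124 mm above the bench, red knobs on its -x side. Origin: bench level, 25 mm short of the block's middle. Wells 1, 2, 3 centred at x = 25, y = -86, 0, 86 mm: 62 mm square, 64 mm deep, floors 60 mm above the bench with a 34 mm ejector hole
- ejector1 (a joint): vertical slide of the ejector of well 1 (m): 0 down, 0.042 fully up. Its 28 mm post, 2 mm below the well floor when down, comes up through the hole and lifts the pot by up to 40 mm. Friction 9 N, weight 2.5 N plus the pot's: pull the knob up with 12 to 16 N, push it down with about 7 N; it stays where it is left
- knob1 (a point): middle of the top face of the red knob of ejector 1, on a thin stem 79 mm in front (-x) of its well. The knob is an upright cylinder 26 mm across and 42 mm high below this point; the top is 145 mm above the bench when down, 187 mm when up. It moves with the ejector
- sunk1: pot that starts sunk in well 1, rim level with the rack's top, nothing to grip until raised: terracotta pot closed by a flat cork level with its rim (solid), 64 mm high; straight rim band 58 mm across over the top 18 mm, body below 51 to 49 mm across, heavy foot; about 160 g. Origin: underside centre, z up
- ejector2 (a joint): vertical slide of the ejector of well 2 (m): 0 down, 0.042 fully up. Its 28 mm post, 2 mm below the well floor when down, comes up through the hole and lifts the pot by up to 40 mm. Friction 9 N, weight 2.5 N plus the pot's: pull the knob up with 12 to 16 N, push it down with about 7 N; it stays where it is left
- knob2 (a point): middle of the top face of the red knob of ejector 2, on a thin stem 79 mm in front (-x) of its well. The knob is an upright cylinder 26 mm across and 42 mm high below this point; the top is 145 mm above the bench when down, 187 mm when up. It moves with the ejector
- sunk2: pot that starts sunk in well 2, rim level with the rack's top, nothing to grip until raised: terracotta pot closed by a flat cork level with its rim (solid), 64 mm high; straight rim band 58 mm across over the top 18 mm, body below 51 to 49 mm across, heavy foot; about 160 g. Origin: underside centre, z up
- ejector3 (a joint): vertical slide of the ejector of well 3 (m): 0 down, 0.042 fully up. Its 28 mm post, 2 mm below the well floor when down, comes up through the hole and lifts the pot by up to 40 mm. Friction 9 N, weight 2.5 N plus the pot's: pull the knob up with 12 to 16 N, push it down with about 7 N; it stays where it is left
- knob3 (a point): middle of the top face of the red knob of ejector 3, on a thin stem 79 mm in front (-x) of its well. The knob is an upright cylinder 26 mm across and 42 mm high below this point; the top is 145 mm above the bench when down, 187 mm when up. It moves with the ejector
- sunk3: pot that starts sunk in well 3, rim level with the rack's top, nothing to grip until raised: terracotta pot closed by a flat cork level with its rim (solid), 64 mm high; straight rim band 58 mm across over the top 18 mm, body below 51 to 49 mm across, heavy foot; about 160 g. Origin: underside centre, z up
- loose: pot that starts standing upright on the bench between rack and carrier: terracotta pot closed by a flat cork level with its rim (solid), 64 mm high; straight rim band 58 mm across over the top 18 mm, body below 51 to 49 mm across, heavy foot; about 160 g. Origin: underside centre, z up
- rake: steel hand rake with a wooden handle lying on the bench, 240 mm long, up to 27 mm high, 84 mm wide at the tines. Origin: on its axis at bench level, 100 mm from the handle's end; tines to its +x. Bystander, leave alone

How it is judged:
By the outcome, as a careful person would: the job done as asked, in the order asked, and still so for the second after the job is handed in, with the robot touching nothing.
Of kept1, kept2, kept3, kept4, kept5, kept6 only 2 to 3 are there at a start; the rules pass over those that are not, and their reading is None.
At some moment in a run one of loose may be knocked a few centimetres aside while the robot is not near it.
It also fails if it takes over 210 s, if anything falls off the work surface, if the arm or the gripper's body presses on something with over 40 N, if the wrist force passes 120 N, or if a joint passes its speed limit or range.

ROBOT

A 7-joint arm with a two-finger parallel gripper is mounted at the origin on the work surface. World frame = base frame: x ahead of the robot, y to its left, z up, the work surface at z = 0. Lengths are in m, angles in rad, forces in N, time in s.
With the tool pointing down it reaches from about 0.425 to 0.95 m from the base axis. Payload 4.7 kg.
Tool frame: the origin (TCP) lies midway between the tips of the shut fingers; the grasp point (between the pads) lies 19 mm behind it (bot.grip_depth is the distance from the TCP to the grasp point, in m); z points along the fingers, y is the line along which they close (so a half turn about z gives the same grasp; the last joint's range is limited). The gripper opens to 85 mm and grips with 20 to 120 N. Pads are 22 mm wide; open, the fingers measure 114 mm over their backs; the gripper's body (76 mm by 85 mm) begins 54 mm behind the grasp point. The pads swing forward as they close: fully open they stand 13 mm farther back than shut.
Start: joints at [1.252, 0.469, -0.049, 1.532, 0.024, 1.141, -0.082], TCP at [0.193, -0.647, 0.231] pointing down, gripper open.
Joint ranges: [-2.59, 2.59], [-0.33, 1.99], [-1.39, 1.29], [0.1, 2.45], [-1.04, 4.18], [0.21, 1.99], [-2.66, 2.66]. Speed limits (rad/s): [2.57, 2.57, 3.14, 3.14, 3.14, 3.14, 3.14].

INTERFACE

Orientations are given as a unit quaternion [x, y, z, w].
In Python, from bench import bot, eyes, order gives the robot as it stands. The module is installed in compiled form; this text tells all that it offers.
- The arm moves only by the tool apply_moves, never from a script. Its argument "rows" is one flat list of numbers, 4 for each row, row after row: the shift along the tool's x, y, z in mm, then the turn about the tool's z in rad. A call has 1 to 12 rows; each row is the pose to reach, as a shift and turn from the pose commanded when the call began, along the tool's axes at that moment; what a row does not reach only later rows make up. A row lasts 1/10 s, in which the tool goes at most 50 mm and 8.59 degrees, less where a joint would pass 70% of its speed; a pose out of reach is approached as far as the arm can. A call with a gripper value outside its range is refused whole. "jaw" is the finger opening in mm, from 0 to 85.4, set as the call begins (left out, the last holds). The fingers move at their own pace and stop on an object; "newtons" is the grip in N (left out, the last holds). Time passes only in rows, so rows that repeat a pose let the fingers close. It gives the time, the measured TCP pose, the force, the opening and the grip force at its end, in the units of the state.
- bot.state(): the state, without advancing time (a new reading comes with each control period).
- eyes.capture(name): name is "scene" or "top"; returns (picture, depth): 420x560x3 uint8, red, green, blue; 420x560 float32, m along the optical axis (not along the pixel's ray), 0 where there is no reading.
- eyes.calibration(name): a dict with "fovy" (degrees; the focal length in pixels is half the picture's height over the tangent of half this angle, whatever the lens; pixels are square), "cx", "cy" (the principal point, pixels), "dist" ([k1, k2, p1, p2, k3] as OpenCV has them; the pictures are not rectified), "cam_to_world" (4x4, takes a point from camera to world coordinates). Camera axes: x right, y up, looking along -z (the intrinsics and any distortion apply to the point x, -y, -z); pixel columns grow to the right and rows downward; lengths in m; the calibration is good to about 2 mm. A picture is of the moment at which its call begins. calibration takes no time and is no camera call.
- order.job_done(): hands the job in; it is judged then, once.
The state is a dict: "time": time; "qpos": joint angles; "joint_vel": joint speeds; "joint_efforts": joint torques, N m; "tcp_pos": TCP position; "eef_rot": TCP orientation; "ft_force": force on the tool from outside, world axes, zero at the start; "wrist_torque": the same for the moment, N m; "finger_gap": finger opening in m; "finger_force": force on a finger pad.
Only numpy, scipy, OpenCV 4.12 (cv2) and the standard library are available. Lean on these libraries where they do the work, as an engineer would, in place of code of your own. Each camera call takes 0.05 s, during which the arm holds its last target. There are 200 camera calls.

## Working session

There is one attempt and no reset: what is moved stays moved. The work goes in short steps, Python scripts to look and compute and a tool call to move; the robot and the scene stay as the last step left them, time stands still between calls to the robot, and variables do not carry over. Pictures are saved under pics/ and viewed, at most 14 in all, crops included, and the job is handed in when it is done.

Besides the shell and the picture viewer there is one more tool, called after "Call:" as a command line: name --argument value ..., lists and objects as JSON in quotes. apply_moves: Moves the arm, as the interface text tells. Its arguments: {"type":"object","properties":{"rows":{"type":"array","items":{"type":"number"}},"jaw":{"type":"number"},"newtons":{"type":"number"}},"required":["rows"]}

```bash
mkdir -p pics; cat > h.py <<'E'
import numpy as np, cv2
from bench import bot, eyes, order
def cap(n,f=None):
    p,d=eyes.capture(n)
    if f: cv2.imwrite('pics/'+f,p[:,:,::-1])
    return p,d
def cal(n):
    c=eyes.calibration(n); f=210/np.tan(np.radians(c['fovy'])/2)
    K=np.array([[f,0,c['cx']],[0,f,c['cy']],[0,0,1.]]); return K,np.array(c['dist'],float),np.array(c['cam_to_world'])
def cloud(n,d):
    K,D,T=cal(n); v,u=np.mgrid[0:420,0:560]
    q=cv2.undistortPoints(np.stack([u,v],-1).reshape(-1,1,2).astype(np.float64),K,D).reshape(420,560,2)
    P=np.stack([q[...,0]*d,-q[...,1]*d,-d],-1)
    W=P@T[:3,:3].T+T[:3,3]; W[d==0]=np.nan; return W
def ray(n,u,v,z):
    K,D,T=cal(n); q=cv2.undistortPoints(np.array([[[u,v]]],float),K,D)[0,0]
    r=T[:3,:3]@np.array([q[0],-q[1],-1]); o=T[:3,3]; return o+r*(z-o[2])/r[2]
E
python3 - <<'E'
from h import *
print(bot.state())
for n in ('scene','top'):
    p,d=cap(n,n+'0.png'); W=cloud(n,d); np.save(n+'.npy',W); np.save(n+'p.npy',p)
    print(n,cal(n)[2].round(3).tolist(), cal(n)[0][0,0])
E
```

```text
{'time': 0.0, 'qpos': array([ 1.2521071 ,  0.46946278, -0.04861451,  1.53371545,  0.02408205,
        1.14100796, -0.08229908]), 'joint_vel': array([ 1.18912214e-04,  5.10395525e-05, -9.84607462e-04,  9.06115121e-04,
       -7.82295444e-04, -1.43862471e-03, -1.45961682e-03]), 'joint_efforts': array([ 4.81022307e-04, -5.10307395e+01, -4.62508947e-02, -2.37712902e+01,
        1.07525018e-02,  7.59976683e-03,  3.33010782e-06]), 'tcp_pos': array([ 0.19273547, -0.64627287,  0.23023799]), 'eef_rot': array([ 9.89517526e-01,  1.44409340e-01, -1.69688247e-04, -9.89892016e-04]), 'ft_force': array([ 0.72673521,  0.22113625, -0.2172278 ]), 'wrist_torque': array([ 0.04696072,  0.01557928, -0.01220064]), 'finger_force': 0.0, 'finger_gap': 0.08525460866415135}
scene [[-0.825, -0.456, 0.335, 0.988], [0.566, -0.666, 0.486, 0.632], [0.001, 0.59, 0.807, 1.157], [0.0, 0.0, 0.0, 1.0]] 478.3637185021307
top [[0.018, 0.986, -0.168, 0.407], [-1.0, 0.018, 0.001, -0.001], [0.004, 0.168, 0.986, 1.175], [0.0, 0.0, 0.0, 1.0]] 512.1970623460949
```

View pics/top0.png

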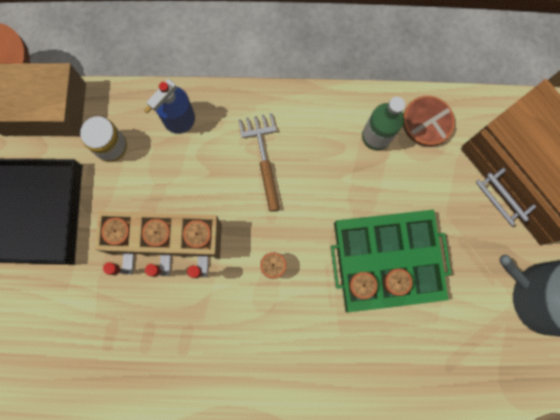

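View pics/scene0.png

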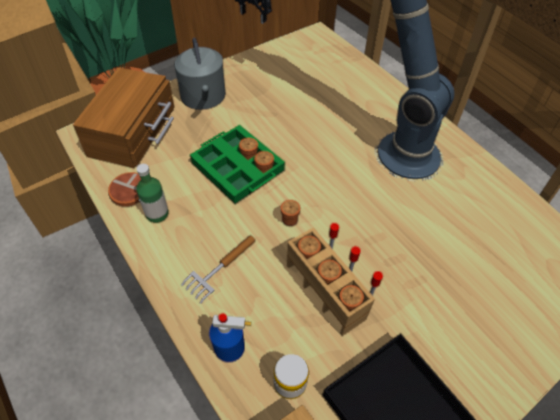

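The top view shows the rack at upper left, with knobs at about (111,268), (152,270) and (194,271). The loose pot is at (273,265). The carrier is at right with pots at (364,286) and (399,282), so four pockets are empty and all three wells are needed.

```bash
cat > m.py <<'E'
from h import *
def rect(P):
    r=cv2.minAreaRect((P[:,:2]*1000).astype(np.float32)); return [np.round(a,1) for a in r]
def circ(P):
    (c,r)=cv2.minEnclosingCircle((P[:,:2]*1000).astype(np.float32)); return np.round(c,1),round(r,1),np.round(1000*np.median(P,0),1),len(P)
if __name__=='__main__':
    for n in ('top','scene'):
        W=np.load(n+'.npy'); p=np.load(n+'p.npy').astype(int); z=W[...,2]; R,G,B=p[...,0],p[...,1],p[...,2]
        print(n,'bench z',np.nanmedian(z[np.abs(z)<.02]))
        inb=(W[...,0]>.4)&(W[...,0]<.75)
        m=inb&(z>.112)&(z<.132)&(W[...,1]>.05)&(W[...,1]<.5)
        k,l,s,c=cv2.connectedComponentsWithStats(m.astype(np.uint8))
        for i in range(1,k):
            if s[i,4]>200: Q=W[l==i];print('racktop',rect(Q),s[i].tolist(),np.median(Q,0).round(4))
        m=(R>130)&(G<50)&(B<60)&(W[...,0]>.3)&(W[...,0]<.56)&(W[...,1]>.05)
        k,l,s,c=cv2.connectedComponentsWithStats(m.astype(np.uint8))
        for i in range(1,k):
            if s[i,4]>20:
                Q=W[l==i]; zt=np.nanpercentile(Q[:,2],90); T=Q[Q[:,2]>zt-.006]
                print('knob px',c[i].round(1),'top',zt.round(4),circ(T))
        m=(G>R+25)&(G>B+15)&(z>.036)&(z<.052)&(W[...,1]<-.05)&(W[...,1]>-.6)&(W[...,0]>.25)&(W[...,0]<.7)
        m=cv2.morphologyEx(m.astype(np.uint8),cv2.MORPH_OPEN,np.ones((2,2),np.uint8))
        k,l,s,c=cv2.connectedComponentsWithStats(m); i=1+np.argmax(s[1:,4]); print('carrier',rect(W[l==i]),s[i])
        m=inb&(z>.058)&(z<.078)&(W[...,1]<.15)&(W[...,1]>-.6)&(R>G+20)
        k,l,s,c=cv2.connectedComponentsWithStats(m.astype(np.uint8))
        for i in range(1,k):
            if s[i,4]>60: print('pot',c[i].round(1),circ(W[l==i]))
E
python3 m.py; python3 - <<'E'
from h import *
p=np.load('topp.npy')
a=p[205:290,90:230]; b=p[200:320,325:455]
a=cv2.resize(a,None,fx=5,fy=5,interpolation=2)[:,:,::-1]
cv2.imwrite('pics/rackc.png',a)
E
```

```text
top bench z 0.0004535580130968775
racktop [array([544.6, 237.2]), array([251.2,  83. ]), np.float64(89.1)] [95, 211, 122, 44, 4144] [0.5443 0.2356 0.124 ]
carrier [array([nan, nan]), array([0., 0.]), np.float64(0.0)] [ 337  211  115  102 5004]
pot [485.3 162.3] (array([ 725.5, -487.3]), 31.0, array([ 725.4, -488.5,   69.3]), 123)
pot [512.8 193.7] (array([ 653.7, -546.6]), 44.2, array([ 653.6, -546.9,   72. ]), 127)
pot [272.6 265.2] (array([485.9,  -8.7]), 28.9, array([485.7,  -9.1,  64.6]), 553)
pot [397.9 281.5] (array([ 454.5, -280.4]), 29.4, array([ 453.3, -279.6,   70.6]), 579)
pot [363. 285.] (array([ 445.9, -204.7]), 28.4, array([ 445.7, -203.5,   70.5]), 543)
scene bench z 0.0008849214060613342
racktop [array([543.4, 237.3]), array([251. ,  86.5]), np.float64(89.2)] [288, 228, 87, 91, 2913] [0.5462 0.2465 0.1243]
knob px [334.2 226.9] top 0.1469 (array([465. , 155.1]), 11.3, array([465. , 153.3, 144.5]), 41)
knob px [355.4 250.6] top 0.1475 (array([465.6, 239.8]), 11.3, array([465.9, 241.4, 145.8]), 48)
knob px [377.5 275.6] top 0.1473 (array([467. , 325.1]), 11.1, array([468.2, 325. , 144.9]), 55)
carrier [array([ 502.8, -277.6]), array([210.3, 242.8]), np.float64(7.2)] [ 191  126   94   73 2011]
pot [144.  138.8] (array([ 713.5, -495.8]), 46.6, array([ 714.9, -495.1,   69.1]), 92)
pot [248.3 145.6] (array([ 453.4, -278.1]), 31.7, array([ 454.6, -274.3,   70.2]), 229)
pot [263.9 159.3] (array([ 442.9, -201.6]), 31.3, array([ 446.6, -199.2,   69.8]), 240)
pot [290.5 208. ] (array([484.2,  -6. ]), 29.6, array([486. ,  -4.9,  64. ]), 271)
```

View pics/rackc.png

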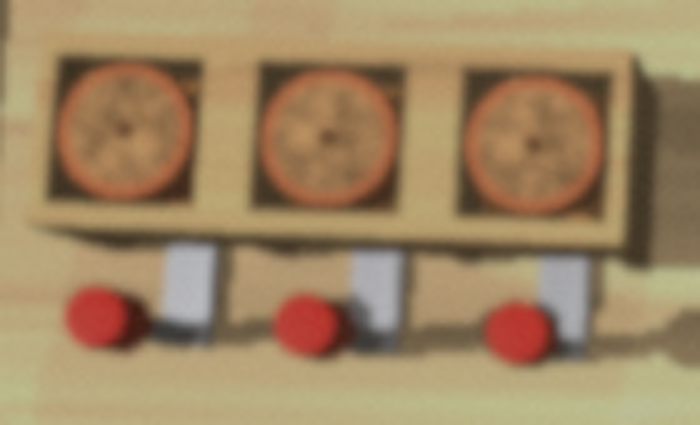

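The crop shows three sunk pots in their wells and the knobs in front of them. The numbers agree with the stated sizes: rack top 251x83 mm at z 0.124, and knob tops about 0.146. Next I'll get a clean carrier pose and write a small planner.

```bash
cat > plan.py <<'E'
import sys
from h import *
from scipy.spatial.transform import Rotation as R
def plan(x,y,z,th):
    s=bot.state(); M=R.from_quat(s['eef_rot']).as_matrix(); t=M.T@(np.array([x,y,z])-s['tcp_pos']*1000)
    c=np.degrees(np.arctan2(M[1,0],M[0,0])); d=(c-th+180)%360-180
    print('t',round(s['time'],2),'tcp',(s['tcp_pos']*1000).round(1),'th',round(c,2),'F',s['ft_force'].round(1),'shift',t.round(1),'turn',round(np.radians(d),3))
if __name__=='__main__':
    a=list(map(float,sys.argv[1:])) 
    for i in range(0,len(a),4): plan(*a[i:i+4])
E
python3 - <<'E'
from h import *
from m import rect
W=np.load('top.npy'); p=np.load('topp.npy').astype(int); z=W[...,2]; R,G,B=p[...,0],p[...,1],p[...,2]
m=(G>R+25)&(G>B+15)&(z>.038)&(z<.05)&(W[...,1]<-.05)&(W[...,1]>-.6)&(W[...,0]>.25)&(W[...,0]<.7)
for k in (5,4,3):
    mm=cv2.erode(m.astype(np.uint8),np.ones((1,1),np.uint8))
Q=W[m]; r=rect(Q); print('all',r)
# fit the outer rectangle with known size 206x226: use min-area of points excluding loops by percentile in rotated frame
best=[]
for a in np.radians(np.arange(2,12,.25)):
    c,s=np.cos(a),np.sin(a); u=Q[:,0]*c+Q[:,1]*s; v=-Q[:,0]*s+Q[:,1]*c
    hu,_=np.histogram(u,np.arange(.0,.8,.002)); hv,_=np.histogram(v,np.arange(-.7,.2,.002))
    best.append(((hu**2).sum()+(hv**2).sum(),a))
a=max(best)[1]; c,s=np.cos(a),np.sin(a); u=Q[:,0]*c+Q[:,1]*s; v=-Q[:,0]*s+Q[:,1]*c
lo,hi=np.percentile(u,[.5,99.5]); vl,vh=np.percentile(v,[.3,99.7]); print(np.degrees(a),hi-lo,vh-vl)
uc,vc=(lo+hi)/2,(vl+vh)/2; C=np.array([uc*c-vc*s,uc*s+vc*c]); print('centre',C*1000)
hv,e=np.histogram(v,np.arange(vl-.01,vh+.01,.004)); print(hv)
# from kept pots 2,3
ctr=np.array([[454.5,-280.4],[445.7,-204.0]])
d=ctr[1]-ctr[0]; ap=np.arctan2(-d[0],d[1]); print('pots yaw',np.degrees(ap),np.linalg.norm(d))
for aa in (a,):
    Rm=np.array([[np.cos(aa),-np.sin(aa)],[np.sin(aa),np.cos(aa)]])
    print('C from pots', ctr[0]-Rm@[-50,0], ctr[1]-Rm@[-50,74])
    for i,(X,Y) in enumerate([(-50,-74),(-50,0),(-50,74),(50,-74),(50,0),(50,74)]): print(i+1,(C*1000+Rm@[X,Y]).round(1))
for q in ((109.6,268.6),(151.4,270.2),(194,271.6)): print('knob',(ray('top',*q,.145)*1000).round(1))
for q in ((114.6,231),(155.8,232.6),(197,234)): print('pot',(ray('top',*q,.124)*1000).round(1))
E
python3 plan.py 486 -8 140 96 486 -8 43 96
```

```text
all [array([ 503.6, -272.7]), array([205.5, 261.4]), np.float64(7.6)]
7.499999999999999 0.2036335967114356 0.25722320988330116
centre [ 503.42831377 -272.4397888 ]
[  0   2  34  23   4   6 111 161 149  67  64  72  61  63  68  65  69  64
  64  65  66  63  67 124 149 135 133  95  60  66  69  66  64  63  67  68
  71  67  68  65  75  81 159 161 149 109  67  73  67  69  71  60  74  65
  70  69  69  74  64  74 132 161 137   5   5   4  37   8   0]
pots yaw 6.570558371640894 76.90513636942592
C from pots [ 504.07224307 -273.87369039] [ 504.93118129 -270.84061013]
1 [ 463.5 -352.3]
2 [ 453.9 -279. ]
3 [ 444.2 -205.6]
4 [ 562.7 -339.3]
5 [ 553.  -265.9]
6 [ 543.3 -192.5]
knob [466.1 321.3 145. ]
knob [464.9 235.7 145. ]
knob [463.9 149.5 145. ]
pot [545.7 322.5 124. ]
pot [544.1 235.5 124. ]
pot [542.8 149.5 124. ]
t 0.1 tcp [ 192.7 -646.3  230.4] th 16.61 F [-0.3  0.2 -0.2] shift [ 463.5 -527.7   91.3] turn -1.386
t 0.1 tcp [ 192.7 -646.3  230.4] th 16.61 F [-0.3  0.2 -0.2] shift [ 463.5 -527.6  188.3] turn -1.386
```

Call:
apply_moves --rows '[232,-264,20,-0.7,232,-264,20,-0.7,232,-264,20,-0.7,232,-264,20,-0.7,232,-264,20,-0.7,232,-264,20,-0.7,232,-264,20,-0.7,463,-528,20,-1.41,463,-528,20,-1.41,463,-528,20,-1.41,463,-528,20,-1.41,463,-528,20,-1.41]' --jaw 85 --newtons 40

```text
time: 1.3
tcp_pos: [0.4431, -0.1003, 0.2113]
eef_rot: [0.658, 0.753, -0.0, 0.0]
ft_force: [2.0, 0.1, 0.4]
finger_gap: 0.0851
finger_force: 0.0
```

```bash
python3 plan.py 486 -8 120 97.5
```

```text
t 1.3 tcp [ 443.1 -100.3  211.3] th 97.67 F [2.  0.1 0.4] shift [85.8 54.8 91.3] turn 0.003
```

```bash
cat > pots.py <<'E'
from m import *
import sys
def pots(n,lo,hi,yl=-.45,yh=.15):
    p,d=cap(n,sys.argv[1] if len(sys.argv)>1 and n=='top' else None); W=cloud(n,d); p=p.astype(int); z=W[...,2]
    m=(z>lo)&(z<hi)&(W[...,1]<yh)&(W[...,1]>yl)&(W[...,0]>.38)&(W[...,0]<.65)&(p[...,0]>p[...,1]+20)
    k,l,s,c=cv2.connectedComponentsWithStats(m.astype(np.uint8))
    for i in range(1,k):
        if s[i,4]>60: print(n,'pot',c[i].round(1),circ(W[l==i]))
if __name__=='__main__':
    for n in ('top','scene'): pots(n,.055,.08)
E
python3 pots.py; python3 plan.py 486 -8 120 97.5
```

```text
top pot [272.6 265.2] (array([486.1,  -8.7]), 29.0, array([485.6,  -9.1,  64.3]), 557)
top pot [398.6 281.8] (array([ 454.3, -281. ]), 28.4, array([ 452.8, -279.9,   70.6]), 445)
scene pot [248.  145.9] (array([ 452.3, -277.4]), 30.3, array([ 456.1, -273.9,   70. ]), 228)
scene pot [264.  159.5] (array([ 441.3, -201.8]), 31.6, array([ 446.1, -198.1,   70. ]), 253)
scene pot [290.5 208.3] (array([484.3,  -6.5]), 29.9, array([485.8,  -4.6,  64. ]), 288)
t 1.4 tcp [445.2 -95.1 211.9] th 98.16 F [ 0.3 -0.1 -0.2] shift [80.2 52.4 92.3] turn 0.011
```

Call:
apply_moves --rows '[80,52,60,0.01,80,52,60,0.01,80,52,60,0.01,80,52,120,0.01,80,52,120,0.01,80,52,150,0.01,80,52,169,0.01,80,52,169,0.01,80,52,169,0.01,80,52,169,0.01]'

```text
time: 2.4
tcp_pos: [0.4853, -0.0163, 0.0438]
eef_rot: [0.664, 0.748, 0.001, 0.001]
ft_force: [-0.3, 0.3, 0.8]
finger_gap: 0.0853
finger_force: 0.0
```

```bash
python3 plan.py 486 -8 43 97.5
```

```text
t 2.4 tcp [485.3 -16.3  43.8] th 96.78 F [-0.3  0.3  0.8] shift [8.2 1.7 0.8] turn -0.013
```

Call:
apply_moves --rows '[0,0,0,0,0,0,0,0,0,0,0,0,0,0,0,0,0,0,0,0,0,0,0,0,0,0,0,0,0,0,0,0]' --jaw 40 --newtons 40

```text
time: 3.2
tcp_pos: [0.4853, -0.0161, 0.0437]
eef_rot: [0.664, 0.748, 0.0, 0.001]
ft_force: [-1.0, -0.9, 7.2]
finger_gap: 0.0568
finger_force: 40.9
```

```bash
python3 plan.py 486 -8 43 97.5; python3 - <<'E'
from h import *
p,d=cap('scene'); cv2.imwrite('pics/g1.png',cv2.resize(p[150:260,230:370],None,fx=5,fy=5)[:,:,::-1])
E
```

```text
t 3.2 tcp [485.3 -16.1  43.7] th 96.81 F [-1.  -0.9  7.2] shift [8.  1.6 0.7] turn -0.012
```

View pics/g1.png

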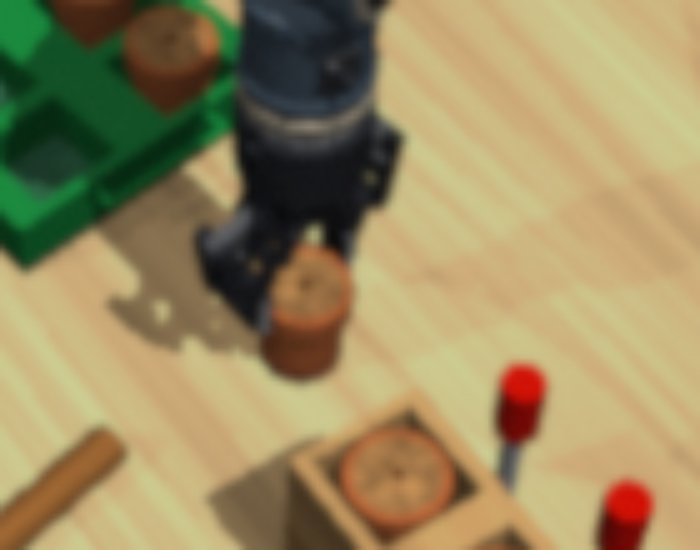

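The grip holds but sits about 8 mm off centre. I'll open, recentre and close again.

Call:
apply_moves --rows '[0,0,0,0,0,0,0,0,0,0,0,0,0,0,0,0,8,0,0.5,-0.01,8,0,0.5,-0.01,8,0,0.5,-0.01,8,0,0.5,-0.01,8,0,0.5,-0.01]' --jaw 78

```text
time: 4.15
tcp_pos: [0.4833, -0.0082, 0.0418]
eef_rot: [0.66, 0.751, -0.0, 0.0]
ft_force: [0.3, 0.5, -0.2]
finger_gap: 0.0778
finger_force: 0.0
```

```bash
python3 pots.py; python3 plan.py 486 -8 43 97.5
```

```text
top pot [398.  281.5] (array([ 454.3, -280.4]), 29.0, array([ 453.3, -279.2,   70.8]), 540)
top pot [362.6 285.2] (array([ 446. , -203.9]), 28.1, array([ 443.9, -202.1,   70.7]), 505)
scene pot [248.1 145.8] (array([ 450.8, -276.2]), 32.6, array([ 456.1, -274.3,   70.3]), 228)
scene pot [263.8 159.7] (array([ 442.8, -201.2]), 31.6, array([ 448., -197.,   70.]), 246)
scene pot [292.4 209.5] (array([484.8,  -6.1]), 31.1, array([483. ,   1.7,  64.1]), 208)
t 4.25 tcp [483.3  -8.3  41.9] th 97.38 F [-0.2 -0.3  0. ] shift [-0.1  2.7 -1.1] turn -0.002
```

Call:
apply_moves --rows '[0,0,0,0,0,0,0,0,0,0,0,0,0,0,0,0,0,0,0,0,0,0,0,0,0,0,-30,0,0,0,-70,0,0,0,-110,0,0,0,-130,0,0,0,-130,0,0,0,-130,0]' --jaw 45

```text
time: 5.45
tcp_pos: [0.4824, -0.0085, 0.171]
eef_rot: [0.66, 0.751, -0.001, -0.0]
ft_force: [-0.1, -0.4, -2.0]
finger_gap: 0.0564
finger_force: 44.5
```

```bash
python3 plan.py 543.3 -192.5 172 97.5 543.3 -192.5 49 97.5
```

```text
t 5.45 tcp [482.4  -8.5 171. ] th 97.36 F [-0.1 -0.4 -2. ] shift [-190.3   36.8   -1. ] turn -0.002
t 5.45 tcp [482.4  -8.5 171. ] th 97.36 F [-0.1 -0.4 -2. ] shift [-190.2   37.   122. ] turn -0.002
```

Call:
apply_moves --rows '[-40,8,0,0,-85,17,0,0,-130,26,0,0,-170,34,0,0,-190,37,0,0,-190,37,0,0,-190,37,0,0,-190,37,0,0,-190,37,20,0,-190,37,50,0,-190,37,50,0,-190,37,50,0]'

```text
time: 6.65
tcp_pos: [0.5443, -0.1903, 0.122]
eef_rot: [0.659, 0.752, -0.0, -0.001]
ft_force: [0.8, 1.1, -2.2]
finger_gap: 0.0563
finger_force: 44.4
```

```bash
python3 plan.py 543.3 -192.5 95 97.5 543.3 -192.5 48 97.5; python3 - <<'E'
from h import *
p,d=cap('scene'); cv2.imwrite('pics/g2.png',cv2.resize(p[80:210,170:320],None,fx=4.5,fy=4.5)[:,:,::-1])
E
```

```text
t 6.65 tcp [ 544.3 -190.3  122. ] th 97.52 F [ 0.8  1.1 -2.2] shift [-2.  -1.2 27. ] turn 0.0
t 6.65 tcp [ 544.3 -190.3  122. ] th 97.52 F [ 0.8  1.1 -2.2] shift [-2.1 -1.2 74. ] turn 0.0
```

View pics/g2.png

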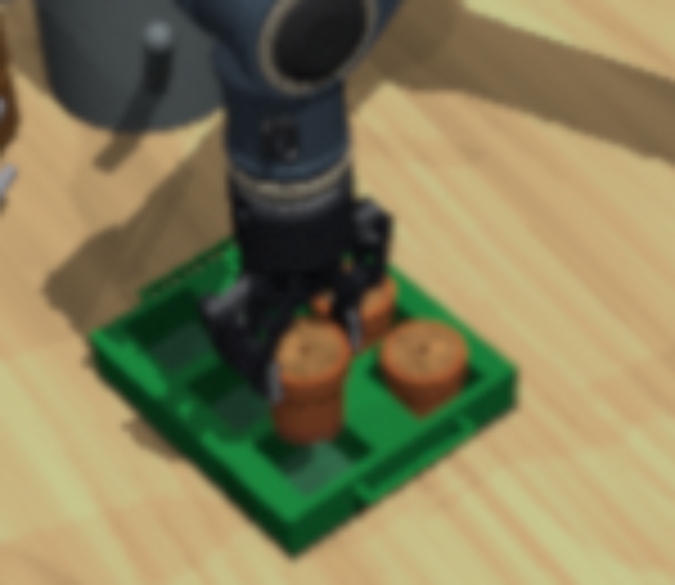

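The pot hangs upright over pocket 6. Now I'll lower it.

Call:
apply_moves --rows '[-1,-1,20,0,-2,-1,40,0,-2,-1,55,0,-2,-1,64,0,-2,-1,69,0,-2,-1,71,0,-2,-1,72,0,-2,-1,73,0,-2,-1,73,0,-2,-1,73,0]'

```text
time: 7.7
tcp_pos: [0.5439, -0.1939, 0.0492]
eef_rot: [0.66, 0.751, 0.0, 0.0]
ft_force: [-0.8, 0.7, -1.9]
finger_gap: 0.0563
finger_force: 44.4
```

```bash
python3 plan.py 543.3 -192.5 48 97.5; python3 pots.py
```

```text
t 7.7 tcp [ 543.9 -193.9   49.2] th 97.39 F [-0.8  0.7 -1.9] shift [ 1.5 -0.4  1.2] turn -0.002
top pot [349.7 243.1] (array([ 538.4, -180.5]), 23.4, array([ 534.2, -174.1,   70.3]), 127)
top pot [362.9 285. ] (array([ 445.8, -204.3]), 28.1, array([ 445.7, -203.4,   70.7]), 544)
scene pot [264.1 159.7] (array([ 443.5, -203.6]), 32.2, array([ 446.5, -197.2,   69.7]), 243)
scene pot [240.4 175.5] (array([ 540.6, -191.1]), 31.8, array([ 540.9, -183.2,   71. ]), 220)
```

Call:
apply_moves --rows '[0,0,1,0,0,0,1,0,0,0,1.6,0,0,0,1.6,0,0,0,1.6,0]'

```text
time: 8.3
tcp_pos: [0.5441, -0.194, 0.0484]
eef_rot: [0.66, 0.751, -0.0, 0.001]
ft_force: [-2.3, 1.1, 7.4]
finger_gap: 0.056
finger_force: 45.2
```

Call:
apply_moves --rows '[0,0,-0.5,0,0,0,-0.5,0,0,0,-0.5,0,0,0,-0.5,0,0,0,-0.5,0,0,0,-30,0,0,0,-75,0,0,0,-120,0,0,0,-160,0,0,0,-180,0,0,0,-180,0,0,0,-180,0]' --jaw 78

```text
time: 9.5
tcp_pos: [0.5433, -0.1939, 0.227]
eef_rot: [0.66, 0.751, -0.0, -0.0]
ft_force: [0.1, 0.1, -0.3]
finger_gap: 0.078
finger_force: 0.0
```

```bash
python3 pots.py; python3 plan.py 464 151.5 230 179.1
```

```text
top pot [358.1 239. ] (array([ 545.8, -194.7]), 29.2, array([ 545. , -193.9,   70.2]), 566)
top pot [390.9 282.1] (array([ 454.3, -274.6]), 27.1, array([ 452.8, -264.7,   70.4]), 244)
top pot [363. 285.] (array([ 446.2, -204.3]), 28.3, array([ 445.6, -203.6,   70.5]), 546)
scene pot [248.2 145.8] (array([ 453.5, -278.8]), 31.2, array([ 455., -274.,   70.]), 234)
scene pot [263.9 159.8] (array([ 446.9, -202.4]), 32.2, array([ 447.2, -197.6,   69.7]), 258)
scene pot [237.9 175.8] (array([ 545.4, -192.2]), 31.1, array([ 546.9, -187.4,   69.6]), 274)
t 9.6 tcp [ 542.6 -193.8  225.6] th 97.39 F [ 0.   0.9 -1.4] shift [352.5 -33.6  -3.9] turn -1.426
```

Call:
apply_moves --rows '[45,-4,-10,-0.14,90,-8,-10,-0.28,135,-12,-10,-0.42,180,-17,-10,-0.56,220,-21,-10,-0.7,260,-25,-10,-0.85,300,-28,-10,-0.99,335,-32,-10,-1.13,352,-33,-10,-1.27,352,-33,-10,-1.41,352,-33,-10,-1.42,352,-33,-10,-1.42]' --jaw 70

```text
time: 10.8
tcp_pos: [0.4654, 0.1503, 0.2362]
eef_rot: [0.012, 1.0, -0.0, -0.001]
ft_force: [-0.1, -0.4, -0.2]
finger_gap: 0.07
finger_force: 0.0
```

Call:
apply_moves --rows '[0,0,0,0,0,0,0,0,0,0,0,0]'

```text
time: 11.1
tcp_pos: [0.4658, 0.1506, 0.2372]
eef_rot: [0.012, 1.0, -0.0, 0.0]
ft_force: [0.1, 0.1, 0.3]
finger_gap: 0.0697
finger_force: 0.0
```

```bash
python3 plan.py 464.5 151 115 179.1
```

```text
t 11.1 tcp [465.8 150.6 237.2] th 178.67 F [0.1 0.1 0.3] shift [  1.3   0.4 122.2] turn -0.008
```

Next I'll descend over knob 1 and close.

Call:
apply_moves --rows '[1,0,40,-0.01,1,0,80,-0.01,1,0,105,-0.01,1,0,120,-0.01,1,0,121,-0.01,1,0,121,-0.01]'

```text
time: 11.7
tcp_pos: [0.4653, 0.1515, 0.117]
eef_rot: [0.006, 1.0, 0.0, 0.001]
ft_force: [-0.3, -0.0, 0.6]
finger_gap: 0.0701
finger_force: 0.0
```

Call:
apply_moves --rows '[0,0,0,0,0,0,0,0,0,0,0,0,0,0,0,0,0,0,0,0,0,0,0,0,0,0,0,0,0,0,0,0]' --jaw 10 --newtons 50

```text
time: 12.5
tcp_pos: [0.4653, 0.1521, 0.1174]
eef_rot: [0.006, 1.0, 0.001, 0.001]
ft_force: [-1.0, 1.4, 5.9]
finger_gap: 0.0249
finger_force: 49.1
```

```bash
python3 plan.py 464.5 151 115 179.1;python3 - <<'E'
from h import *
p,d=cap('scene'); cv2.imwrite('pics/g3.png',cv2.resize(p[150:290,270:400],None,fx=4.2,fy=4.2)[:,:,::-1])
E
```

```text
t 12.5 tcp [465.3 152.1 117.4] th 179.34 F [-1.   1.4  5.9] shift [ 0.8 -1.1  2.4] turn 0.004
```

View pics/g3.png

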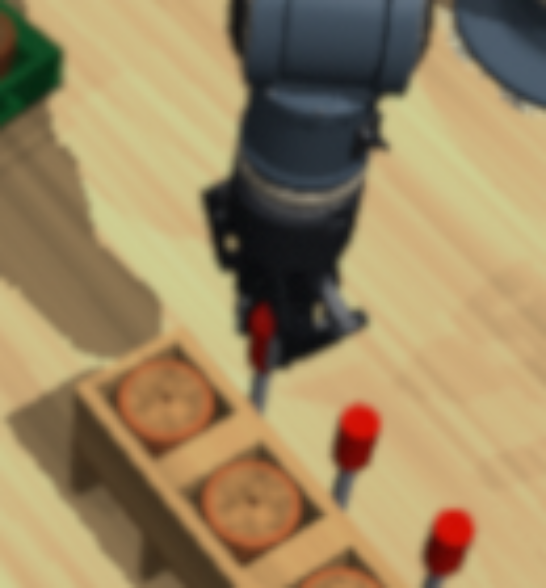

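The knob is held, so I'll raise it 42 mm.

Call:
apply_moves --rows '[0,0,-4,0,0,0,-8,0,0,0,-13,0,0,0,-18,0,0,0,-23,0,0,0,-28,0,0,0,-33,0,0,0,-38,0,0,0,-41,0,0,0,-42.5,0,0,0,-42.5,0,0,0,-42.5,0]'

```text
time: 13.75
tcp_pos: [0.4653, 0.1521, 0.1582]
eef_rot: [0.006, 1.0, 0.002, 0.001]
ft_force: [4.0, 6.4, -9.8]
finger_gap: 0.0243
finger_force: 50.3
```

```bash
cat > wells.py <<'E'
from m import *
def wells():
  for n in ('top','scene'):
    p,d=cap(n); W=cloud(n,d); p=p.astype(int); z=W[...,2]; x,y=W[...,0],W[...,1]
    m=(z>.11)&(z<.185)&(abs(x-.545)<.045)&(y>.1)&(y<.37)&(p[...,0]>p[...,1]+25)&(p[...,2]<p[...,1]+60)
    for i,yy in enumerate((.151,.237,.323)):
        mm=m&(abs(y-yy)<.04)&(z>.132); Q=W[mm]
        if len(Q)>30: zt=np.percentile(Q[:,2],60); Q=Q[Q[:,2]>zt-.008]; print(n,'raised',i+1,circ(Q))
    m=(p[...,0]>120)&(p[...,1]<50)&(p[...,2]<60)&(abs(x-.465)<.035)&(y>.1)&(y<.37)
    for i,yy in enumerate((.152,.238,.324)):
        Q=W[m&(abs(y-yy)<.04)]
        if len(Q)>10: print(n,'knob',i+1,'top',np.percentile(Q[:,2],85).round(4),len(Q))
wells()
E
python3 wells.py; python3 plan.py 543 151 250 179.1
```

```text
top raised 1 (array([543.8, 151.1]), 29.3, array([548.3, 144.9, 163.2]), 491)
scene raised 1 (array([541.9, 151.2]), 29.7, array([543. , 153.5, 162.9]), 363)
scene knob 2 top 0.1478 59
scene knob 3 top 0.1465 62
t 13.85 tcp [465.3 152.1 158.2] th 179.36 F [  3.9   5.9 -10.2] shift [-77.9   0.1 -91.7] turn 0.005
```

Call:
apply_moves --rows '[0,0,0,0,0,0,0,0,0,0,0,0,0,0,0,0,0,0,0,0,0,0,-30,0,0,0,-65,0,0,0,-75,0,-30,0,-75,0,-65,0,-75,0,-78,0,-75,0,-78,0,-75,0]' --jaw 78

```text
time: 15.05
tcp_pos: [0.5436, 0.1497, 0.2328]
eef_rot: [0.007, 1.0, 0.0, -0.001]
ft_force: [-0.1, -0.6, -0.5]
finger_gap: 0.078
finger_force: 0.0
```

Call:
apply_moves --rows '[0,0,0,0,0,0,0,0,0,0,0,0]'

```text
time: 15.35
tcp_pos: [0.5416, 0.1503, 0.2339]
eef_rot: [0.005, 1.0, -0.0, -0.0]
ft_force: [0.0, -0.7, 0.3]
finger_gap: 0.0782
finger_force: 0.0
```

```bash
python3 wells.py; python3 plan.py 543 151 142 179.1
```

```text
scene raised 1 (array([541.8, 152.4]), 29.1, array([543.1, 154.4, 163.2]), 351)
scene knob 2 top 0.1475 60
scene knob 3 top 0.1479 62
t 15.45 tcp [542.  150.1 233.9] th 179.36 F [-0.9 -0.4 -0.2] shift [-0.9  1.  91.9] turn 0.004
```

Call:
apply_moves --rows '[-1,0,40,0,-1,0,75,0,-1,0,90,0,-1,0,92,0,-1,0,92,0,-1,0,92,0]'

```text
time: 16.05
tcp_pos: [0.5447, 0.1508, 0.1435]
eef_rot: [0.006, 1.0, 0.0, 0.001]
ft_force: [0.0, -0.3, 0.1]
finger_gap: 0.0778
finger_force: 0.0
```

Call:
apply_moves --rows '[0,0,0,0,0,0,0,0,0,0,0,0,0,0,0,0,0,0,0,0,0,0,0,0,0,0,-15,0,0,0,-40,0,0,0,-80,0,0,0,-100,0,0,0,-100,0,0,0,-100,0]' --jaw 45 --newtons 40

```text
time: 17.25
tcp_pos: [0.5429, 0.1493, 0.241]
eef_rot: [0.006, 1.0, -0.001, -0.001]
ft_force: [-0.7, -0.4, -1.7]
finger_gap: 0.0558
finger_force: 43.5
```

```bash
python3 plan.py 553 -266 240 97.5; python3 - <<'E'
from h import *
p,d=cap('scene'); cv2.imwrite('pics/g4.png',cv2.resize(p[130:270,250:400],None,fx=4,fy=4)[:,:,::-1])
E
```

```text
t 17.25 tcp [542.9 149.3 241. ] th 179.3 F [-0.7 -0.4 -1.7] shift [ -15.1 -415.1    1.5] turn 1.428
```

View pics/g4.png

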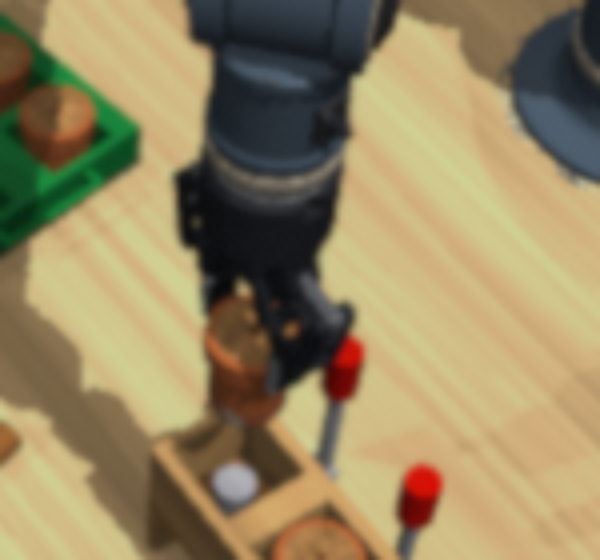

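The pot is out of the well and upright. I'll carry it to pocket 5.

Call:
apply_moves --rows '[-2,-45,0,0.14,-4,-90,0,0.28,-6,-135,0,0.42,-8,-180,0,0.56,-9,-225,0,0.7,-10,-270,0,0.85,-11,-315,0,0.99,-12,-355,0,1.13,-14,-390,0,1.27,-15,-410,0,1.4,-15,-415,0,1.43,-15,-415,0,1.43]'

```text
time: 18.5
tcp_pos: [0.5529, -0.2648, 0.24]
eef_rot: [0.66, 0.752, -0.0, -0.002]
ft_force: [-0.2, 0.9, -2.5]
finger_gap: 0.0562
finger_force: 43.8
```

Call:
apply_moves --rows '[0,0,40,0,0,0,85,0,0,0,110,0,0,0,115,0,0,0,115,0,0,0,115,0]'

```text
time: 19.1
tcp_pos: [0.5553, -0.2643, 0.1285]
eef_rot: [0.659, 0.752, 0.001, 0.001]
ft_force: [0.3, 0.8, -1.8]
finger_gap: 0.0563
finger_force: 43.8
```

```bash
python3 plan.py 553 -266 95 97.5 553 -266 49 97.5; python3 pots.py
```

```text
t 19.1 tcp [ 555.3 -264.3  128.5] th 97.5 F [ 0.3  0.8 -1.8] shift [-1.3 -2.6 33.5] turn 0.0
t 19.1 tcp [ 555.3 -264.3  128.5] th 97.5 F [ 0.3  0.8 -1.8] shift [-1.3 -2.7 79.5] turn 0.0
top pot [207.3 233.7] (array([547. , 137.4]), 29.4, array([560.3, 134. ,  60.6]), 147)
top pot [358.1 239. ] (array([ 545.3, -194.9]), 29.1, array([ 545. , -193.8,   70.5]), 567)
top pot [397.8 281.6] (array([ 454.7, -280.5]), 29.3, array([ 453.3, -279.3,   70.7]), 588)
top pot [362.9 285. ] (array([ 446.3, -204.2]), 28.3, array([ 445.7, -203.3,   70.8]), 545)
scene pot [248.2 145.8] (array([ 450.1, -278.1]), 31.6, array([ 454.8, -274. ,   70.2]), 236)
scene pot [263.9 159.7] (array([ 444.2, -202.4]), 31.3, array([ 447.3, -197.6,   69.9]), 255)
scene pot [237.9 175.7] (array([ 543.9, -193.9]), 32.3, array([ 547.5, -187.3,   69.8]), 272)
```

Call:
apply_moves --rows '[-1,-2,20,0,-1,-2,45,0,-1,-2,60,0,-1,-2,68,0,-1,-2,73,0,-1,-2,75,0,-1,-2,76,0,-1,-2,77,0,-1,-2,78,0,-1,-2,78,0]'

```text
time: 20.2
tcp_pos: [0.5527, -0.2666, 0.0508]
eef_rot: [0.66, 0.751, -0.0, 0.001]
ft_force: [-2.1, 0.8, 6.7]
finger_gap: 0.0567
finger_force: 44.6
```

Call:
apply_moves --rows '[0,0,0.5,0,0,0,1,0,0,0,1,0]'

```text
time: 20.5
tcp_pos: [0.5528, -0.2665, 0.0507]
eef_rot: [0.66, 0.751, -0.0, 0.001]
ft_force: [-4.1, 1.3, 11.4]
finger_gap: 0.0566
finger_force: 45.1
```

Call:
apply_moves --rows '[0,0,-1,0,0,0,-1,0,0,0,-1,0,0,0,-1,0,0,0,-1,0,0,0,-30,0,0,0,-75,0,0,0,-120,0,0,0,-160,0,0,0,-190,0,0,0,-190,0,0,0,-190,0]' --jaw 78

```text
time: 21.7
tcp_pos: [0.5519, -0.2664, 0.238]
eef_rot: [0.66, 0.751, -0.0, 0.0]
ft_force: [0.2, -0.8, -0.8]
finger_gap: 0.0784
finger_force: 0.0
```

```bash
python3 pots.py; python3 plan.py 465 152 240 179.1
```

```text
top pot [207.3 233.9] (array([546.4, 137.6]), 29.5, array([560.3, 133.6,  60.2]), 143)
top pot [389.6 236.1] (array([ 552.9, -265.2]), 29.5, array([ 552.4, -263.5,   70.4]), 549)
top pot [358.2 238.9] (array([ 545.8, -195. ]), 29.1, array([ 545.2, -193.9,   70.4]), 563)
top pot [397.8 281.6] (array([ 454. , -280.5]), 29.6, array([ 453.3, -279.6,   70.6]), 588)
top pot [362.9 285. ] (array([ 446.3, -204.3]), 28.3, array([ 445.6, -203.5,   70.5]), 547)
scene pot [248.3 145.6] (array([ 450.2, -277.9]), 32.7, array([ 455. , -274.9,   70.1]), 231)
scene pot [263.9 159.6] (array([ 445.8, -201.7]), 32.3, array([ 447.1, -197.5,   69.8]), 253)
scene pot [230.9 169.2] (array([ 546.1, -228.2]), 65.1, array([ 550.8, -219.2,   70. ]), 532)
t 21.8 tcp [ 550.9 -266.2  236.1] th 97.39 F [-0.9 -0.4 -0. ] shift [425.8 -31.5  -3.2] turn -1.426
```

Pot seated. Now back to press knob 1 down with shut fingers.

Call:
apply_moves --rows '[45,-4,-5,-0.14,90,-8,-5,-0.28,135,-12,-5,-0.42,180,-16,-5,-0.56,225,-19,-5,-0.7,270,-22,-5,-0.85,315,-25,-5,-0.99,355,-28,-5,-1.13,390,-30,-5,-1.27,415,-31,-5,-1.4,426,-31,-5,-1.43,426,-31,-5,-1.43]' --jaw 0

```text
time: 23.0
tcp_pos: [0.4656, 0.153, 0.2419]
eef_rot: [0.005, 1.0, 0.0, -0.001]
ft_force: [0.5, -0.5, 0.4]
finger_gap: 0.0
finger_force: 0.0
```

Call:
apply_moves --rows '[0,0,0,0,0,0,0,0,0,0,0,0]'

```text
time: 23.3
tcp_pos: [0.4668, 0.1507, 0.2425]
eef_rot: [0.007, 1.0, -0.0, -0.0]
ft_force: [-0.8, -0.4, 0.3]
finger_gap: 0.0
finger_force: 0.0
```

```bash
python3 plan.py 465 152 144 179.1
```

```text
t 23.3 tcp [466.8 150.7 242.5] th 179.14 F [-0.8 -0.4  0.3] shift [ 1.8  1.3 98.5] turn 0.001
```

Call:
apply_moves --rows '[1,1,30,0,1,1,50,0,1,1,58,0,1,1,65,0,1,1,72,0,1,1,79,0,1,1,86,0,1,1,92,0,1,1,96,0,1,1,98,0,1,1,98.5,0,1,1,98.5,0]'

```text
time: 24.5
tcp_pos: [0.4648, 0.1517, 0.1451]
eef_rot: [0.007, 1.0, -0.002, -0.001]
ft_force: [-4.5, -3.5, 7.9]
finger_gap: 0.0
finger_force: 3.8
```

Call:
apply_moves --rows '[0,0,1,0,0,0,2,0,0,0,2,0]'

```text
time: 24.8
tcp_pos: [0.4649, 0.1518, 0.1449]
eef_rot: [0.007, 1.0, -0.003, -0.001]
ft_force: [-10.0, -7.2, 23.3]
finger_gap: -0.0003
finger_force: 12.1
```

Force rises to 23 N with no further travel, so knob 1 is fully down. On to knob 2.

Call:
apply_moves --rows '[0,0,-20,0,0,0,-50,0,0,0,-75,0,0,40,-75,0,0,80,-75,0,0,86,-75,0,0,86,-75,0,0,86,-75,0]' --jaw 70

```text
time: 25.6
tcp_pos: [0.4668, 0.238, 0.2172]
eef_rot: [0.007, 1.0, -0.001, 0.0]
ft_force: [1.4, -1.0, -0.2]
finger_gap: 0.0699
finger_force: 0.0
```

```bash
python3 wells.py; python3 plan.py 466 238 117 179.1
```

```text
top knob 1 top 0.1471 69
scene knob 1 top 0.1466 28
scene knob 2 top 0.1476 58
scene knob 3 top 0.1466 61
t 25.7 tcp [466.9 237.5 217. ] th 179.19 F [ 0.6  0.2 -0.7] shift [  0.9   0.6 100. ] turn 0.001
```

Call:
apply_moves --rows '[1,0.5,40,0,1,0.5,80,0,1,0.5,98,0,1,0.5,100,0,1,0.5,100,0,1,0.5,100,0]'

```text
time: 26.3
tcp_pos: [0.4664, 0.2399, 0.1186]
eef_rot: [0.006, 1.0, 0.001, 0.001]
ft_force: [-0.5, -0.1, 0.6]
finger_gap: 0.0698
finger_force: 0.0
```

Call:
apply_moves --rows '[0,0,0,0,0,0,0,0,0,0,0,0,0,0,0,0,0,0,0,0,0,0,0,0,0,0,0,0,0,0,0,0]' --jaw 10 --newtons 50

```text
time: 27.1
tcp_pos: [0.4657, 0.2381, 0.1181]
eef_rot: [0.006, 1.0, -0.002, 0.0]
ft_force: [-1.3, -3.9, 7.8]
finger_gap: 0.0244
finger_force: 48.7
```

Call:
apply_moves --rows '[0,0,-4,0,0,0,-8,0,0,0,-13,0,0,0,-18,0,0,0,-23,0,0,0,-28,0,0,0,-33,0,0,0,-38,0,0,0,-41,0,0,0,-42.5,0,0,0,-42.5,0,0,0,-42.5,0]'

```text
time: 28.3
tcp_pos: [0.4657, 0.2381, 0.1591]
eef_rot: [0.006, 1.0, -0.001, -0.0]
ft_force: [4.8, -3.3, -10.6]
finger_gap: 0.0243
finger_force: 50.2
```

```bash
python3 wells.py; python3 plan.py 544 237 235 179.1
```

```text
top raised 2 (array([544.3, 236.6]), 29.2, array([544. , 236. , 163.3]), 635)
top knob 1 top 0.1468 73
scene raised 2 (array([544.6, 236.8]), 30.3, array([546.2, 238.1, 164.2]), 422)
scene knob 1 top 0.1465 29
scene knob 2 top 0.1876 13
scene knob 3 top 0.1467 62
t 28.4 tcp [465.7 238.1 159.1] th 179.28 F [  4.2  -2.5 -10.3] shift [-78.3  -0.3 -75.9] turn 0.003
```

Call:
apply_moves --rows '[0,0,0,0,0,0,0,0,0,0,0,0,0,0,0,0,0,0,0,0,0,0,-30,0,0,0,-65,0,0,0,-75,0,-30,0,-75,0,-65,0,-75,0,-78,-1,-75,0,-78,-1,-75,0]' --jaw 78

```text
time: 29.6
tcp_pos: [0.5445, 0.237, 0.2337]
eef_rot: [0.007, 1.0, 0.0, -0.001]
ft_force: [-0.4, 0.5, -0.5]
finger_gap: 0.0778
finger_force: 0.0
```

Call:
apply_moves --rows '[0,0,0,0,0,0,0,0,0,0,0,0]'

```text
time: 29.9
tcp_pos: [0.5422, 0.2381, 0.2349]
eef_rot: [0.005, 1.0, -0.0, 0.0]
ft_force: [0.1, 0.1, 0.2]
finger_gap: 0.0779
finger_force: 0.0
```

```bash
python3 plan.py 544.4 236.7 142 179.1
```

```text
t 29.9 tcp [542.2 238.1 234.9] th 179.42 F [0.1 0.1 0.2] shift [-2.2 -1.3 92.9] turn 0.006
```

Call:
apply_moves --rows '[-1,-1,40,0,-1,-1,75,0,-1,-1,90,0,-1,-1,93,0,-1,-1,93,0,-1,-1,93,0]'

```text
time: 30.5
tcp_pos: [0.5452, 0.2377, 0.1436]
eef_rot: [0.006, 1.0, 0.001, 0.001]
ft_force: [-0.3, 0.8, -0.0]
finger_gap: 0.0783
finger_force: 0.0
```

Call:
apply_moves --rows '[0,0,0,0,0,0,0,0,0,0,0,0,0,0,0,0,0,0,0,0,0,0,0,0,0,0,-15,0,0,0,-40,0,0,0,-80,0,0,0,-100,0,0,0,-100,0,0,0,-100,0]' --jaw 45 --newtons 40

```text
time: 31.7
tcp_pos: [0.5441, 0.2363, 0.2416]
eef_rot: [0.006, 1.0, -0.0, -0.0]
ft_force: [-0.4, -0.6, -1.4]
finger_gap: 0.0564
finger_force: 43.2
```

```bash
python3 plan.py 562.7 -339.3 240 97.5; python3 - <<'E'
from h import *
p,d=cap('scene'); cv2.imwrite('pics/g5.png',cv2.resize(p[130:290,250:420],None,fx=3.6,fy=3.6)[:,:,::-1])
E
```

```text
t 31.7 tcp [544.1 236.3 241.6] th 179.32 F [-0.4 -0.6 -1.4] shift [ -25.5 -575.3    2.1] turn 1.428
```

View pics/g5.png

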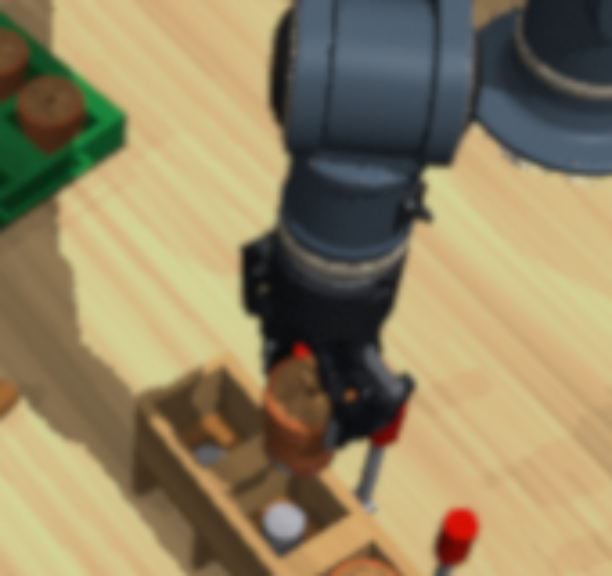

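The second pot is held upright above its well. Next is pocket 4.

Call:
apply_moves --rows '[-2,-48,0,0.12,-5,-96,0,0.25,-7,-144,0,0.37,-9,-192,0,0.5,-11,-240,0,0.62,-13,-288,0,0.75,-15,-336,0,0.88,-17,-384,0,1.01,-19,-432,0,1.14,-21,-480,0,1.27,-24,-525,0,1.38,-25,-560,0,1.43]'

```text
time: 32.95
tcp_pos: [0.5611, -0.327, 0.2395]
eef_rot: [0.662, 0.749, -0.001, -0.001]
ft_force: [0.0, -0.3, -0.7]
finger_gap: 0.0564
finger_force: 43.4
```

Call:
apply_moves --rows '[0,0,0,0,0,0,0,0,0,0,0,0]'

```text
time: 33.25
tcp_pos: [0.5627, -0.3215, 0.2406]
eef_rot: [0.659, 0.752, 0.0, -0.001]
ft_force: [0.2, -0.1, -0.4]
finger_gap: 0.0562
finger_force: 43.4
```

```bash
python3 plan.py 562.7 -339.3 128 97.5
```

```text
t 33.25 tcp [ 562.7 -321.5  240.6] th 97.54 F [ 0.2 -0.1 -0.4] shift [-17.9  -2.2 112.6] turn 0.001
```

Call:
apply_moves --rows '[-18,-2,0,0,-18,-2,40,0,-18,-2,85,0,-18,-2,110,0,-18,-2,112,0,-18,-2,112,0,-18,-2,112,0]'

```text
time: 33.95
tcp_pos: [0.5648, -0.3421, 0.132]
eef_rot: [0.66, 0.751, 0.001, 0.002]
ft_force: [-0.2, 0.2, -0.6]
finger_gap: 0.0565
finger_force: 43.4
```

```bash
python3 plan.py 562.7 -339.3 50.5 97.5
```

```text
t 33.95 tcp [ 564.8 -342.1  132. ] th 97.42 F [-0.2  0.2 -0.6] shift [ 3.2 -2.  81.5] turn -0.001
```

Call:
apply_moves --rows '[2,-1,20,0,2,-1,30,0,2,-1,30,0,2,-1,30,0]'

```text
time: 34.35
tcp_pos: [0.5624, -0.3401, 0.1007]
eef_rot: [0.66, 0.751, 0.0, 0.001]
ft_force: [0.5, 0.8, -0.4]
finger_gap: 0.056
finger_force: 43.4
```

```bash
python3 plan.py 562.7 -339.3 50.5 97.5
```

```text
t 34.35 tcp [ 562.4 -340.1  100.7] th 97.39 F [ 0.5  0.8 -0.4] shift [ 0.8  0.3 50.2] turn -0.002
```

Call:
apply_moves --rows '[0.5,0,15,0,0.5,0,30,0,0.5,0,40,0,0.5,0,45,0,0.5,0,47,0,0.5,0,48,0,0.5,0,49,0,0.5,0,49,0,0.5,0,49,0]'

```text
time: 35.25
tcp_pos: [0.5621, -0.3394, 0.0512]
eef_rot: [0.66, 0.751, 0.0, 0.0]
ft_force: [0.1, 0.4, -1.3]
finger_gap: 0.0563
finger_force: 43.4
```

Call:
apply_moves --rows '[0,0,0.5,0,0,0,1,0,0,0,1,0]'

```text
time: 35.55
tcp_pos: [0.562, -0.3394, 0.0506]
eef_rot: [0.66, 0.751, -0.0, 0.0]
ft_force: [-2.1, -0.1, 5.0]
finger_gap: 0.0563
finger_force: 43.9
```

Contact at the expected height. I'll release and rise.

Call:
apply_moves --rows '[0,0,0,0,0,0,0,0,0,0,0,0,0,0,0,0,0,0,0,0,0,0,-30,0,0,0,-75,0,0,0,-120,0,0,0,-160,0,0,0,-190,0,0,0,-190,0,0,0,-190,0]' --jaw 78

```text
time: 36.75
tcp_pos: [0.5618, -0.3393, 0.2402]
eef_rot: [0.66, 0.751, -0.0, 0.001]
ft_force: [0.0, -0.7, -1.0]
finger_gap: 0.0781
finger_force: 0.0
```

```bash
python3 pots.py | grep top; python3 plan.py 466 238 240 179.1
```

```text
top pot [422.3 232.7] (array([ 561.9, -337.8]), 29.3, array([ 561.1, -336. ,   70.2]), 557)
top pot [207.3 233.9] (array([547.6, 137. ]), 29.6, array([560.3, 133.8,  60.3]), 154)
top pot [389.7 236. ] (array([ 553.2, -264.1]), 29.2, array([ 552.7, -263.8,   70.4]), 543)
top pot [358.2 238.9] (array([ 545.5, -195.2]), 29.7, array([ 545.1, -193.7,   70.5]), 564)
top pot [397.8 281.6] (array([ 454.6, -280.5]), 29.5, array([ 453.2, -279.3,   70.7]), 587)
top pot [363. 285.] (array([ 446.5, -204.7]), 28.6, array([ 445.7, -203.5,   70.5]), 545)
t 36.85 tcp [ 560.9 -339.1  238.1] th 97.39 F [-0.6 -0.6 -0.3] shift [584.5 -19.8  -1. ] turn -1.426
```

Call:
apply_moves --rows '[48,-2,-4,-0.12,96,-4,-4,-0.25,144,-6,-4,-0.37,192,-8,-4,-0.5,240,-10,-4,-0.62,288,-12,-4,-0.75,336,-14,-4,-0.88,384,-16,-4,-1.01,432,-17,-4,-1.14,480,-18,-4,-1.27,525,-19,-4,-1.38,572,-20,-4,-1.43]' --jaw 0

```text
time: 38.05
tcp_pos: [0.4674, 0.2261, 0.2423]
eef_rot: [0.005, 1.0, -0.001, -0.001]
ft_force: [0.8, -1.2, -0.4]
finger_gap: 0.0002
finger_force: 0.0
```

Call:
apply_moves --rows '[0,0,0,0,0,0,0,0,0,0,0,0,0,0,0,0]'

```text
time: 38.45
tcp_pos: [0.4689, 0.2235, 0.243]
eef_rot: [0.007, 1.0, -0.001, -0.0]
ft_force: [0.3, -0.4, -0.9]
finger_gap: -0.0003
finger_force: 0.0
```

```bash
python3 plan.py 466 238 144 179.1
```

```text
t 38.45 tcp [468.9 223.5 243. ] th 179.15 F [ 0.3 -0.4 -0.9] shift [ 3.  14.6 99. ] turn 0.001
```

Call:
apply_moves --rows '[2.5,14,10,0,2.5,14,30,0,2.5,14,50,0,2.5,14,58,0,2.5,14,66,0,2.5,14,74,0,2.5,14,82,0,2.5,14,90,0,2.5,14,95,0,2.5,14,98,0,2.5,14,99,0,2.5,14,100,0]'

```text
time: 39.65
tcp_pos: [0.4658, 0.2373, 0.145]
eef_rot: [0.007, 1.0, -0.002, -0.001]
ft_force: [-6.5, -7.8, 19.0]
finger_gap: 0.0002
finger_force: 9.4
```

Call:
apply_moves --rows '[0,0,0.5,0,0,0,1,0,0,0,1,0]'

```text
time: 39.95
tcp_pos: [0.4658, 0.2373, 0.145]
eef_rot: [0.007, 1.0, -0.003, -0.0]
ft_force: [-6.5, -8.9, 18.7]
finger_gap: -0.0003
finger_force: 9.8
```

Knob 2 is fully down. On to knob 3.

Call:
apply_moves --rows '[0,0,-20,0,0,0,-50,0,0,0,-75,0,0,40,-75,0,0,80,-75,0,-1,86,-75,0,-1,86,-75,0,-1,86,-75,0,-1,86,-75,0]' --jaw 70

```text
time: 40.85
tcp_pos: [0.4687, 0.3236, 0.2175]
eef_rot: [0.007, 1.0, -0.001, 0.0]
ft_force: [0.4, -1.1, -0.1]
finger_gap: 0.0701
finger_force: 0.0
```

```bash
python3 wells.py; python3 plan.py 467 324 117 179.1
```

```text
top knob 1 top 0.1466 75
top knob 2 top 0.1472 68
scene knob 1 top 0.1462 27
scene knob 2 top 0.1476 34
scene knob 3 top 0.1476 61
t 40.95 tcp [468.6 324.  217.6] th 179.2 F [-0.1 -0.3 -0.4] shift [1.600e+00 1.000e-01 1.006e+02] turn 0.002
```

Call:
apply_moves --rows '[1.5,0,40,0,1.5,0,80,0,1.5,0,98,0,1.5,0,100,0,1.5,0,100,0,1.5,0,100,0]'

```text
time: 41.55
tcp_pos: [0.4675, 0.3265, 0.1196]
eef_rot: [0.006, 1.0, 0.001, 0.001]
ft_force: [-0.8, 0.5, 0.4]
finger_gap: 0.0699
finger_force: 0.0
```

Call:
apply_moves --rows '[0,0,0,0,0,0,0,0,0,0,0,0,0,0,0,0,0,0,0,0,0,0,0,0,0,0,0,0,0,0,0,0]' --jaw 10 --newtons 50

```text
time: 42.35
tcp_pos: [0.4669, 0.3241, 0.1186]
eef_rot: [0.006, 1.0, -0.002, 0.0]
ft_force: [-1.3, -3.7, 7.3]
finger_gap: 0.0243
finger_force: 48.9
```

Call:
apply_moves --rows '[0,0,-4,0,0,0,-8,0,0,0,-13,0,0,0,-18,0,0,0,-23,0,0,0,-28,0,0,0,-33,0,0,0,-38,0,0,0,-41,0,0,0,-42.5,0,0,0,-42.5,0,0,0,-42.5,0]'

```text
time: 43.55
tcp_pos: [0.4668, 0.3241, 0.1604]
eef_rot: [0.006, 1.0, -0.001, 0.0]
ft_force: [3.8, -2.6, -9.8]
finger_gap: 0.0245
finger_force: 50.2
```

```bash
python3 wells.py; python3 plan.py 545.5 323 235 179.1
```

```text
top raised 3 (array([545.9, 322.8]), 29.3, array([545.7, 321.9, 163.8]), 639)
top knob 1 top 0.1471 83
top knob 2 top 0.147 76
scene raised 3 (array([545.4, 323.5]), 30.1, array([546.6, 324.8, 164.4]), 471)
scene knob 1 top 0.1466 29
scene knob 2 top 0.1482 36
scene knob 3 top 0.1881 16
t 43.65 tcp [466.8 324.1 160.4] th 179.29 F [ 3.9 -3.9 -9.8] shift [-78.7  -0.3 -74.5] turn 0.003
```

Call:
apply_moves --rows '[0,0,0,0,0,0,0,0,0,0,0,0,0,0,0,0,0,0,0,0,0,0,-30,0,0,0,-65,0,0,0,-75,0,-30,0,-75,0,-65,0,-75,0,-79,-1,-75,0,-79,-1,-75,0]' --jaw 78

```text
time: 44.85
tcp_pos: [0.5471, 0.3224, 0.234]
eef_rot: [0.008, 1.0, -0.0, -0.001]
ft_force: [-0.5, -0.2, 0.3]
finger_gap: 0.0779
finger_force: 0.0
```

Call:
apply_moves --rows '[0,0,0,0,0,0,0,0,0,0,0,0]'

```text
time: 45.15
tcp_pos: [0.5442, 0.324, 0.2355]
eef_rot: [0.005, 1.0, -0.0, 0.0]
ft_force: [0.5, 0.1, 0.9]
finger_gap: 0.0778
finger_force: 0.0
```

```bash
python3 plan.py 545.7 323 143 179.1
```

```text
t 45.15 tcp [544.2 324.  235.5] th 179.44 F [0.5 0.1 0.9] shift [-1.6 -1.  92.5] turn 0.006
```

Call:
apply_moves --rows '[-1,-1,40,0,-1,-1,75,0,-1,-1,90,0,-1,-1,92,0,-1,-1,92,0,-1,-1,92,0]'

```text
time: 45.75
tcp_pos: [0.5472, 0.3236, 0.1453]
eef_rot: [0.006, 1.0, 0.001, 0.001]
ft_force: [0.4, -0.7, -0.2]
finger_gap: 0.0779
finger_force: 0.0
```

Call:
apply_moves --rows '[0,0,0,0,0,0,0,0,0,0,0,0,0,0,0,0,0,0,0,0,0,0,0,0,0,0,-15,0,0,0,-40,0,0,0,-80,0,0,0,-100,0,0,0,-100,0,0,0,-100,0]' --jaw 45 --newtons 40

```text
time: 46.95
tcp_pos: [0.5463, 0.3221, 0.2431]
eef_rot: [0.006, 1.0, -0.0, 0.0]
ft_force: [-0.4, -0.7, -2.8]
finger_gap: 0.0562
finger_force: 43.1
```

```bash
python3 plan.py 463.5 -352.3 240 97.5
```

```text
t 46.95 tcp [546.3 322.1 243.1] th 179.32 F [-0.4 -0.7 -2.8] shift [  74.8 -675.3    3.6] turn 1.428
```

Call:
apply_moves --rows '[5,-47,0,0.12,10,-94,0,0.25,15,-141,0,0.37,20,-188,0,0.5,25,-235,0,0.62,31,-282,0,0.75,36,-329,0,0.88,41,-376,0,1.01,46,-423,0,1.14,51,-470,0,1.27,56,-517,0,1.38,61,-560,0,1.43]'

```text
time: 48.15
tcp_pos: [0.477, -0.239, 0.2416]
eef_rot: [0.662, 0.75, -0.001, -0.001]
ft_force: [1.0, 0.0, -1.0]
finger_gap: 0.0563
finger_force: 43.4
```

Call:
apply_moves --rows '[0,0,0,0,0,0,0,0,0,0,0,0]'

```text
time: 48.45
tcp_pos: [0.4786, -0.2352, 0.2423]
eef_rot: [0.659, 0.752, 0.0, -0.001]
ft_force: [-0.4, 0.3, -0.8]
finger_gap: 0.0561
finger_force: 43.4
```

```bash
python3 plan.py 463.5 -352.3 180 97.5
```

```text
t 48.45 tcp [ 478.6 -235.2  242.3] th 97.52 F [-0.4  0.3 -0.8] shift [-114.3  -30.2   62.1] turn 0.0
```

Call:
apply_moves --rows '[-40,-10,0,0,-80,-21,0,0,-114,-30,0,0,-114,-30,0,0,-114,-30,40,0,-114,-30,80,0,-114,-30,120,0,-114,-30,140,0,-114,-30,140,0,-114,-30,140,0,-114,-30,140,0]'

```text
time: 49.55
tcp_pos: [0.4655, -0.3535, 0.1051]
eef_rot: [0.66, 0.752, 0.0, 0.002]
ft_force: [0.0, 0.1, -0.4]
finger_gap: 0.0558
finger_force: 43.4
```

```bash
python3 plan.py 463.5 -352.3 51 97.5
```

```text
t 49.55 tcp [ 465.5 -353.5  105.1] th 97.47 F [ 0.   0.1 -0.4] shift [ 1.5 -1.9 54.1] turn -0.001
```

Call:
apply_moves --rows '[0,-1.5,15,0,0,-1.5,30,0,0,-1.5,40,0,0,-1.5,47,0,0,-1.5,50,0,0,-1.5,51,0,0,-1.5,52,0,0,-1.5,52,0,0,-1.5,52,0]'

```text
time: 50.45
tcp_pos: [0.4626, -0.3541, 0.0516]
eef_rot: [0.66, 0.751, 0.0, 0.0]
ft_force: [0.3, -1.1, -0.5]
finger_gap: 0.0563
finger_force: 43.4
```

Call:
apply_moves --rows '[0,0,0.5,0,0,0,1,0,0,0,1,0]'

```text
time: 50.75
tcp_pos: [0.4626, -0.3541, 0.0514]
eef_rot: [0.66, 0.751, -0.0, 0.0]
ft_force: [-3.2, 0.0, 6.0]
finger_gap: 0.056
finger_force: 44.0
```

Call:
apply_moves --rows '[0,0,0,0,0,0,0,0,0,0,0,0,0,0,0,0,0,0,0,0,0,0,-30,0,0,0,-75,0,0,0,-120,0,0,0,-160,0,0,0,-190,0,0,0,-190,0,0,0,-190,0]' --jaw 78

```text
time: 51.95
tcp_pos: [0.4623, -0.3539, 0.2406]
eef_rot: [0.66, 0.751, -0.0, 0.001]
ft_force: [-0.8, 0.1, -1.0]
finger_gap: 0.0782
finger_force: 0.0
```

```bash
python3 pots.py | grep top; python3 plan.py 467 324 240 179.1
```

```text
top pot [422.3 232.8] (array([ 561.8, -337.7]), 29.2, array([ 560.8, -336.2,   70.2]), 558)
top pot [207.2 233.9] (array([546.7, 137.4]), 29.8, array([560.1, 133.9,  60.4]), 154)
top pot [389.6 236.1] (array([ 553.6, -263.7]), 29.6, array([ 552.7, -263.8,   70.4]), 542)
top pot [358.2 238.9] (array([ 545.7, -194.9]), 29.0, array([ 545. , -193.7,   70.5]), 563)
top pot [430.1 277.6] (array([ 463.1, -352.4]), 29.4, array([ 462.7, -350.5,   70.5]), 571)
top pot [397.8 281.6] (array([ 454.5, -280.7]), 29.4, array([ 453.3, -279.4,   70.5]), 587)
top pot [363. 285.] (array([ 446.3, -204.4]), 28.3, array([ 445.6, -203.5,   70.7]), 543)
t 52.05 tcp [ 461.4 -353.5  238.8] th 97.39 F [-0.2  0.1 -0.7] shift [ 6.711e+02  9.270e+01 -3.000e-01] turn -1.426
```

All six pots stand at rim height 70 mm. Now back to press knob 3.

Call:
apply_moves --rows '[47,6,-4,-0.12,94,13,-4,-0.25,141,19,-4,-0.37,188,26,-4,-0.5,235,32,-4,-0.62,282,39,-4,-0.75,329,45,-4,-0.88,376,52,-4,-1.01,423,58,-4,-1.14,470,65,-4,-1.27,517,71,-4,-1.38,560,77,-4,-1.43]' --jaw 0

```text
time: 53.25
tcp_pos: [0.4657, 0.2129, 0.2428]
eef_rot: [0.004, 1.0, -0.0, -0.001]
ft_force: [0.9, 0.1, 0.5]
finger_gap: 0.0
finger_force: 0.0
```

Call:
apply_moves --rows '[0,0,0,0,0,0,0,0,0,0,0,0]'

```text
time: 53.55
tcp_pos: [0.4666, 0.2097, 0.2431]
eef_rot: [0.007, 1.0, -0.001, -0.001]
ft_force: [0.9, -0.4, -0.5]
finger_gap: -0.0001
finger_force: 0.0
```

```bash
python3 plan.py 467 324 215 179.1
```

```text
t 53.55 tcp [466.6 209.7 243.1] th 179.22 F [ 0.9 -0.4 -0.5] shift [  1.1 114.3  27.9] turn 0.002
```

Call:
apply_moves --rows '[0,40,0,0,0,80,0,0,0,114,0,0,0,114,0,0,0,114,0,0,0,114,0,0]'

```text
time: 54.15
tcp_pos: [0.4689, 0.3228, 0.2436]
eef_rot: [0.008, 1.0, -0.001, -0.0]
ft_force: [0.1, -0.7, -0.5]
finger_gap: -0.0001
finger_force: 0.0
```

```bash
python3 plan.py 467 324 144 179.1
```

```text
t 54.15 tcp [468.9 322.8 243.6] th 179.12 F [ 0.1 -0.7 -0.5] shift [ 1.9  1.4 99.6] turn 0.0
```

Call:
apply_moves --rows '[1.5,1,30,0,1.5,1,50,0,1.5,1,58,0,1.5,1,66,0,1.5,1,74,0,1.5,1,82,0,1.5,1,90,0,1.5,1,95,0,1.5,1,98,0,1.5,1,99,0,1.5,1,100,0,1.5,1,100.5,0]'

```text
time: 55.35
tcp_pos: [0.467, 0.3236, 0.145]
eef_rot: [0.007, 1.0, -0.002, 0.0]
ft_force: [-3.2, -6.7, 11.0]
finger_gap: 0.0002
finger_force: 5.8
```

Call:
apply_moves --rows '[0,0,0.5,0,0,0,1,0,0,0,1,0]'

```text
time: 55.65
tcp_pos: [0.467, 0.3236, 0.145]
eef_rot: [0.007, 1.0, -0.003, 0.0]
ft_force: [-5.0, -7.9, 14.4]
finger_gap: 0.0001
finger_force: 7.5
```

Knob 3 is at its stop. I'll withdraw and take a last look.

Call:
apply_moves --rows '[0,0,0.5,0,0,0,0.5,0,0,0,-20,0,0,0,-60,0,0,0,-105,0,0,0,-130,0,0,0,-130,0,0,0,-130,0,0,0,-130,0]'

```text
time: 56.55
tcp_pos: [0.4665, 0.3251, 0.2716]
eef_rot: [0.006, 1.0, -0.001, -0.001]
ft_force: [0.7, -0.6, 0.1]
finger_gap: -0.0001
finger_force: 0.0
```

```bash
python3 pots.py end.png | grep top; python3 wells.py; python3 plan.py 467 324 240 179
```

```text
top pot [422.3 232.8] (array([ 561.9, -338. ]), 29.2, array([ 560.9, -336. ,   70.3]), 560)
top pot [207.2 233.8] (array([546.4, 138. ]), 29.8, array([560.5, 134.2,  60.2]), 155)
top pot [389.7 236.1] (array([ 552.9, -264.4]), 29.3, array([ 552.7, -263.6,   70.4]), 547)
top pot [358.2 238.9] (array([ 545.7, -194.8]), 29.1, array([ 545.1, -193.7,   70.5]), 562)
top pot [430.1 277.7] (array([ 463.1, -352.4]), 29.2, array([ 462.6, -350.5,   70.5]), 576)
top pot [397.8 281.6] (array([ 454.5, -280.5]), 29.4, array([ 453.2, -279.5,   70.6]), 587)
top pot [363. 285.] (array([ 446.7, -204.7]), 28.8, array([ 445.6, -203.6,   70.7]), 542)
top knob 1 top 0.1471 69
top knob 2 top 0.1475 50
top knob 3 top 0.1461 11
scene knob 1 top 0.146 25
scene knob 2 top 0.1482 36
scene knob 3 top 0.1467 62
t 56.75 tcp [466.3 325.9 271.7] th 179.32 F [-0.4  0.1 -0.6] shift [-0.8 -1.9 31.7] turn 0.006
```

View pics/end.png

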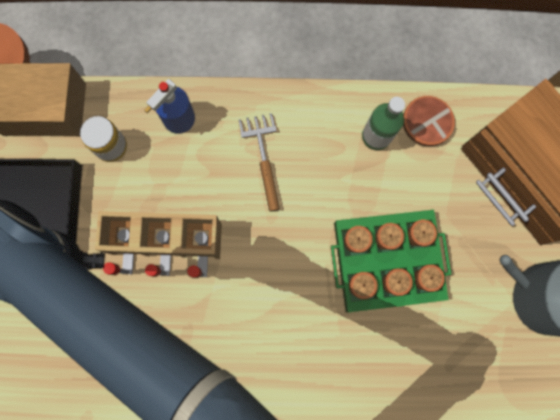

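The carrier at (390,260) holds six upright pots. The wells are empty with the knobs down, and the rake at (262,160) hasn't moved.

```bash
python3 -c "
from bench import order
print(order.job_done())"
```

```text
the job is handed in; nothing more can be done
None
```

The job is handed in: all six carrier pockets hold an upright pot, the three knobs are pressed fully down, and the rake and the two pots already in the carrier were left where they were.

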